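# Close up the seasoning tubes and press the snap cap home

### The job

Close up the seasoning rack after refilling: first press the open red flip lid fully shut, then fit the loose blue cap on the bare white stud and push it straight down until it clicks. Do not stop at the click or let go: finish with the gripper still pressing the cap down firmly (about 10 N), squeezing the orange seal beneath it. Leave the green lid shut and do not disturb the soap bottle, bowl and spoon.

Things in the scene. Friction and masses are not known exactly. Their poses are not given: they have to be found in the camera images.
- rack: Low pale-wood rack with steel side wires, 50 (x) by 205 (y) by 50 mm high, fixed to the counter. Origin: centre of its underside; z up. Its three places lie on its y axis at -62, 0 and +62 mm, on a floor 12 mm above the counter; which tube stands in which place varies. All three tubes are held fast in it and share its heading.
- red_tube: Clear seasoning tube with red-brown filling, 34 mm diameter, with a white collar and a RED hinged flip lid, which starts open. Origin: centre of its underside (12 mm above the counter); z up along the tube. The rim of the mouth, where the shut lid rests, is 88 mm above the origin; with the lid shut the whole is 100 mm high.
- red_lid (a joint): Angle of the red flip lid (rad): 0 = shut flat, grows as it opens up and back; 1.57 = straight up; stop at 1.9. Starts at 1.2 to 1.75. Stiff hinge (0.02 N m of friction): it stays where left; no latch or spring. A disc 34 mm across, 12 mm thick; open, it stands on the tube's +x side and swings towards the tube's -x to shut.
- red_lid_hinge (a point): Hinge axis of the red lid: 17 mm from the tube's axis on the tube's +x side, 88 mm above the tube's origin; the hinge line runs along the tube's y.
- red_lid_tab (a point): Thumb tab of the red lid, opposite the hinge, 38 mm out from the hinge line (the tab, 16 mm wide and 5 mm thick, ends 40 mm out). It moves with the lid.
- green_tube: The same kind of tube with green filling and a GREEN flip lid, which is already shut (100 mm high). Origin: centre of its underside. To be left shut.
- green_lid (a joint): Angle of the green flip lid (rad), 0 = shut (as it starts), grows as it opens.
- snap_tube: Clear tube with yellow filling, 34 mm diameter, without lid: above its white shoulder (80 mm above the origin) lies an orange seal ring, and a white stud stands up. Origin: centre of its underside (12 mm above the counter); z up along the tube and stud.
- stud_tip (a point): Top of the white stud, on its axis, 106 mm above the snap tube's origin. Stud 15 mm in diameter, tapering to 6 mm over its top 8 mm; four sprung catch balls stand out 4 mm at 91.5 mm. The cap's rim comes to the catch at 94 mm above the tube's origin; pushing takes about 7 N until it clicks over at about 89 mm, the force drops, the catch pulls the cap down and the rim comes to the seal at 84 mm.
- seal: Soft orange seal ring around the foot of the stud, 32 mm outside and 20 mm inside diameter, 4 mm thick. Origin: centre of its underside, 80 mm above the snap tube's origin when not pressed. Its top, 84 mm above the tube's origin, is what the cap's rim comes down on; it gives 4 mm at 3 N per mm and then is hard.
- cap: Loose BLUE snap cap with a white band: cylinder 32 mm in diameter, 40 mm high, about 25 g, closed on top, hollow below (opening 18 mm across at the inner bead near the rim, wider above, 32 mm deep). Stands on the counter open end down. Origin: centre of its open lower rim; z up to the closed top. Any way round will do.
- soap: Bystander: green pump bottle of dish soap, 68 mm diameter, 182 mm high. Origin: centre of its underside.
- bowl: Bystander: white bowl, 110 mm across, 50 mm high. Origin: centre of its underside.
- spoon: Bystander: spoon, 160 mm long, lying along its x axis.
There are look-alikes about, which are no part of the job. Of the things that look like the cap, take the one that is nearest to the robot's base at the start.

How it is judged:
On the way, in this order (a step that is already met when the one before it is completed fails the run):
1. the red flip lid is pressed shut (within 0.1 rad) (value of joint red_lid below 0.1 rad), for 0.2 s.
2. the cap has clicked over the stud's catch, straight (rim no more than 86 mm above the snap tube's origin) (z of cap in the frame of snap_tube below 0.086 m and horizontal distance between cap and snap_tube below 0.004 m and angle between the z axis of cap and the z axis of snap_tube, either way round below 0.12 rad), for 0.1 s.
At the end, for the whole second after the job is handed in: Both lids shut within 0.1 rad; cap on the stud (centred within 4 mm, straight within 0.12 rad), rim at most 84.5 mm above the snap tube's origin, past the click and on the seal; the fingers still press it (over 2 N) and it bears on the seal with over 5 N through the last second (value of joint each of red_lid, green_lid below 0.1 rad and z of cap in the frame of snap_tube below 0.0845 m and horizontal distance between cap and snap_tube below 0.004 m and angle between the z axis of cap and the z axis of snap_tube, either way round below 0.12 rad and angle between cap's own z axis and vertical below 0.3 rad and contact force between cap and seal above 5 N and contact force between the fingers and cap above 2 N); the arm keeps its last pose, push and grip.
It fails at once if the green lid is opened (more than 0.3 rad) (value of joint green_lid above 0.3 rad).
It fails at once if the soap bottle, bowl or spoon is shifted more than 40 mm (distance of any of soap, bowl, spoon from where it was at the start of the episode above 0.04 m).
It also fails if it takes over 58 s, if anything falls off the work surface, if the arm or the gripper's body presses on something with over 40 N, if the wrist force passes 120 N, or if a joint passes its speed limit or range.

### The arm

A 7-joint arm with a two-finger parallel gripper is mounted at the origin on the work surface. World frame = base frame: x ahead of the robot, y to its left, z up, the work surface at z = 0. Lengths are in m, angles in rad, forces in N, time in s.
With the tool pointing down it reaches from about 0.425 to 1.025 m from the base axis. Payload 3.6 kg.
Tool frame: the origin (TCP) lies midway between the tips of the shut fingers; the grasp point (between the pads) lies 19 mm behind it; y points along the fingers, z is the direction in which the jaws open and shut, and the axes are right-handed (so a half turn about y gives the same grasp; the last joint's range is limited). The gripper opens to 85 mm and grips with 20 to 120 N. Pads are 22 mm wide; open, the fingers measure 114 mm over their backs; the gripper's body (76 mm by 85 mm) begins 54 mm behind the grasp point. The pads swing forward as they close: fully open they stand 13 mm farther back than shut.
Start: joints at [-0.093, 0.591, 0.048, 1.609, -0.033, 0.943, -0.034], TCP at [0.725, 0, 0.231] pointing down, gripper open.
Joint ranges: [-2.69, 2.69], [-0.47, 2.24], [-1.27, 1.36], [0.19, 2.51], [-1.53, 4.68], [0.08, 2.07], [-3.09, 3.09]. Speed limits (rad/s): [2.57, 2.57, 3.14, 3.14, 3.14, 3.14, 3.14].

### API

Orientations are given as a 3x3 rotation matrix whose columns are the frame's x, y, z axes.
In Python, from cell import env, hand, snapshot gives the robot as it stands. Calls block until the motion is done:
- env.goto(position, orientation): joint-space move of the TCP to a pose.
- env.move_l(position, frame=None, feed=0.15, max_force=None): straight line of the TCP; frame=None keeps the orientation; feed is the mean speed in m/s. With max_force (N) it stops when the force on the tool has changed by that much, and returns True; else False.
- env.move_joints(angles): joint-space move.
- hand.grip(opening, force=None): opening from 0.0 (shut) to 1.0 (fully open); force is the grip in N (None keeps the last); returns when the fingers have stopped.
- env.wait(seconds).
- env.ik(position, orientation): joint angles nearest the present ones, or None.
- env.get_state(): the state.
- snapshot(name): name is "scene" or "side" or "wrist"; returns a dict with "pixels" (480x640x3 uint8, red, green, blue), "K" (3x3 intrinsics, pixels), "k1" (the pictures are not rectified: a ray, as slopes to the right and down, at radius r is drawn at 1 + k1 r^2 times it, then the intrinsics apply), "R" (3x3) and "t" (3): a world point X has camera coordinates R X + t. Camera axes: x right, y down, z forward; pixel columns grow to the right and rows downward; lengths in m; the calibration is good to about 2 mm. A picture is of the moment at which its call begins. There is no depth.
A pose or a line that the arm cannot do raises env.Unreachable and nothing moves.
- env.close_job(): hands the job in, once; it reports no verdict.
The state is a dict: "clock": time; "joint_positions": joint angles; "joint_velocities": joint speeds; "joint_efforts": joint torques, N m; "ee_pos": TCP position; "tool_rot": TCP orientation; "force": force on the tool from outside, world axes, zero at the start; "torque": the same for the moment, N m; "gripper_width": opening from 0.0 (shut) to 1.0 (fully open).
Only numpy, scipy, OpenCV 4.12 (cv2) and the standard library are available. Lean on these libraries where they do the work, as an engineer would, in place of code of your own. Each camera call takes 0.05 s, during which the arm holds its last target.

## Working session

There is one attempt and no reset: what is moved stays moved. The work goes in short steps, each a Python script; the robot and the scene stay as the last script left them, time stands still between calls to the robot, and variables do not carry over. Pictures are saved under pics/ and viewed, and the job is handed in when it is done.

```bash
ls; mkdir -p pics
cat > h.py <<'E'
import numpy as np, cv2, pickle
from cell import env, hand, snapshot
def shot(name, fn):
    s=snapshot(name); cv2.imwrite('pics/%s.png'%fn, s['pixels'][:,:,::-1]); pickle.dump(s,open('pics/%s.pkl'%fn,'wb')); return s
E
python3 - <<'E'
from h import *
for n in ['scene','side','wrist']:
    s=shot(n,n+'0'); print(n,s['K'].tolist(),s['k1'],(-s['R'].T@s['t']).round(3),s['R'].round(3).tolist())
print(env.get_state())
E
```

```text
pics
scene [[437.75480748052513, 0.0, 321.9071851072827], [0.0, 437.75480748052513, 233.57807682949576], [0.0, 0.0, 1.0]] -0.10391574297123231 [ 1.239 -0.149  0.536] [[0.339, 0.941, -0.011], [0.519, -0.197, -0.832], [-0.785, 0.277, -0.555]]
side [[598.9662735363646, 0.0, 323.078344266411], [0.0, 598.9662735363646, 241.35004798605854], [0.0, 0.0, 1.0]] -0.16257881277426142 [0.255 0.835 1.004] [[-0.907, -0.421, 0.011], [-0.311, 0.652, -0.692], [0.284, -0.631, -0.722]]
wrist [[367.7394343493168, 0.0, 318.30531929176186], [0.0, 367.7394343493168, 239.6685890386078], [0.0, 0.0, 1.0]] -0.011379269092500786 [0.724 0.074 0.373] [[1.0, -0.001, -0.002], [-0.0, -0.955, 0.298], [-0.002, -0.298, -0.955]]
{'clock': 0.15, 'joint_positions': array([-0.09348779,  0.59188633,  0.04828408,  1.60952157, -0.03324929,
        0.94274331, -0.03371427]), 'joint_velocities': array([ 0.0010889 , -0.00529174,  0.00120963, -0.00421128, -0.00040881,
        0.00042419, -0.00162354]), 'joint_efforts': array([ 2.83839137e-03, -5.49247491e+01,  1.54947661e+00, -1.98453355e+01,
        9.54968476e-03,  5.72513367e-03,  5.49048636e-06]), 'ee_pos': array([7.24351011e-01, 8.79302786e-06, 2.30421063e-01]), 'tool_rot': array([[ 1.05204334e-04, -1.75117069e-03,  9.99998461e-01],
       [-9.99999987e-01, -1.22703936e-04,  1.04989619e-04],
       [ 1.22519892e-04, -9.99998459e-01, -1.75118358e-03]]), 'force': array([-0.22363863, -0.6332237 ,  0.75125572]), 'torque': array([ 0.03122122,  0.01571377, -0.01931729]), 'gripper_width': 1.0049749975725237}
```

View pics/scene0.png

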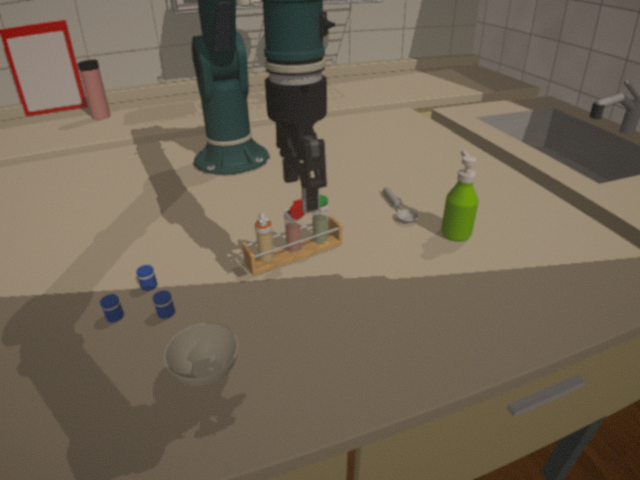

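View pics/side0.png

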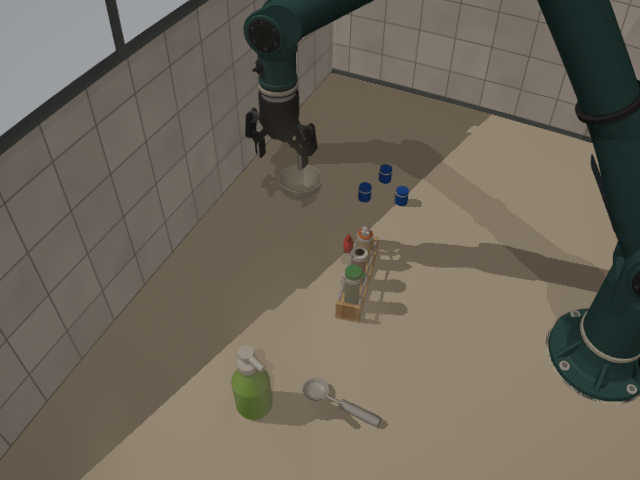

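View pics/wrist0.png

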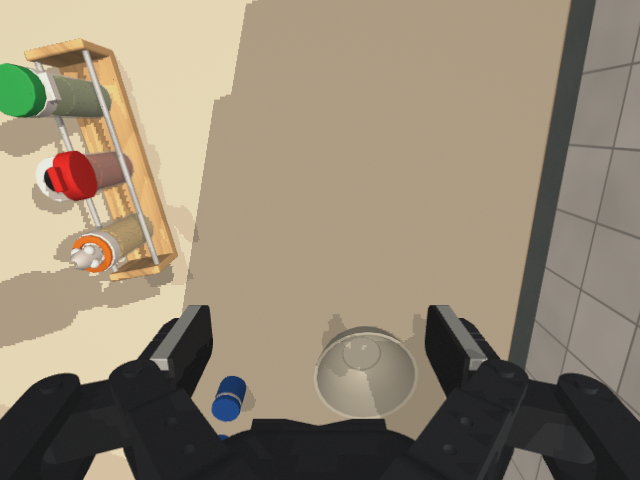

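```bash
cat >> h.py <<'E'
def load(fn): return pickle.load(open('pics/%s.pkl'%fn,'rb'))
def ray(s,p):
    d=np.array([s['k1'],0,0,0,0.])[[0,1,2,3]]
    q=cv2.undistortPoints(np.array([[p]],float),s['K'],np.array([s['k1'],0,0,0]))[0,0]
    v=s['R'].T@np.array([q[0],q[1],1.]); return -s['R'].T@s['t'], v/np.linalg.norm(v)
def plane(s,p,z):
    c,v=ray(s,p); return c+v*(z-c[2])/v[2]
def tri(*sp):
    A=np.zeros((3,3));b=np.zeros(3);rs=[ray(s,p) for s,p in sp]
    for c,v in rs:
        M=np.eye(3)-np.outer(v,v);A+=M;b+=M@c
    X=np.linalg.solve(A,b); return X,[round(1000*np.linalg.norm(np.cross(X-c,v)),1) for c,v in rs]
def proj(s,X):
    return cv2.projectPoints(np.array([X],float),cv2.Rodrigues(s['R'])[0],s['t'],s['K'],np.array([s['k1'],0,0,0]))[0][0,0]
def blobs(s,lo,hi,amin=15):
    h=cv2.cvtColor(s['pixels'],cv2.COLOR_RGB2HSV); m=cv2.inRange(h,lo,hi)
    n,l,st,c=cv2.connectedComponentsWithStats(m)
    return [(c[i].round(1).tolist(),st[i].tolist()) for i in range(1,n) if st[i][4]>=amin]
E
python3 - <<'E'
from h import *
for n in ['scene0','side0','wrist0']:
    s=load(n); print(n)
    for k,lo,hi in [('blue',(105,120,40),(130,255,255)),('red',(0,190,90),(6,255,255)),('orange',(7,180,150),(16,255,255)),('green',(55,150,50),(75,255,255))]:
        for c,st in blobs(s,lo,hi): print(k,c,st, plane(s,c,0.02 if k=='blue' else .1).round(3))
s=load('scene0')['pixels'];cv2.imwrite('pics/sc_crop.png',cv2.resize(s[190:340,90:350,::-1],None,fx=3,fy=3,interpolation=cv2.INTER_CUBIC))
s=load('side0')['pixels'];cv2.imwrite('pics/si_crop.png',cv2.resize(s[150:330,300:430,::-1],None,fx=3.3,fy=3.3,interpolation=cv2.INTER_CUBIC))
E
```

```text
scene0
blue [144.5, 270.6] [138, 266, 14, 10, 116] [ 0.51  -0.256  0.02 ]
blue [148.2, 282.8] [140, 277, 16, 12, 105] [ 0.551 -0.25   0.02 ]
blue [161.3, 297.2] [154, 292, 16, 12, 127] [ 0.6   -0.229  0.02 ]
blue [108.8, 301.0] [102, 295, 15, 13, 129] [ 0.579 -0.321  0.02 ]
blue [163.5, 312.2] [158, 307, 12, 11, 84] [ 0.642 -0.227  0.02 ]
blue [112.4, 315.6] [105, 310, 16, 11, 95] [ 0.621 -0.313  0.02 ]
red [38.3, 51.3] [0, 21, 84, 94, 988] [-1.897 -0.879  0.1  ]
red [296.6, 209.3] [290, 200, 13, 18, 132] [0.525 0.05  0.1  ]
side0
blue [385.7, 168.8] [381, 165, 11, 9, 83] [ 0.606 -0.331  0.02 ]
blue [384.9, 178.3] [380, 174, 11, 10, 86] [ 0.594 -0.294  0.02 ]
blue [364.8, 186.8] [359, 182, 12, 10, 94] [ 0.628 -0.241  0.02 ]
blue [402.3, 190.5] [396, 186, 13, 10, 98] [ 0.539 -0.269  0.02 ]
blue [364.0, 196.8] [359, 192, 12, 10, 89] [ 0.616 -0.206  0.02 ]
blue [400.9, 200.5] [395, 195, 13, 11, 98] [ 0.529 -0.233  0.02 ]
wrist0
blue [233.0, 386.3] [217, 376, 29, 26, 416] [ 0.625 -0.213  0.02 ]
blue [225.8, 407.7] [212, 395, 29, 26, 582] [ 0.614 -0.243  0.02 ]
blue [222.5, 437.0] [219, 435, 9, 6, 34] [ 0.606 -0.287  0.02 ]
red [72.8, 175.5] [47, 151, 50, 49, 1758] [0.541 0.039 0.1  ]
orange [96.4, 251.0] [73, 236, 39, 36, 453] [ 0.548 -0.02   0.1  ]
green [20.1, 91.4] [0, 64, 46, 53, 1987] [0.515 0.097 0.1  ]
```

View pics/sc_crop.png

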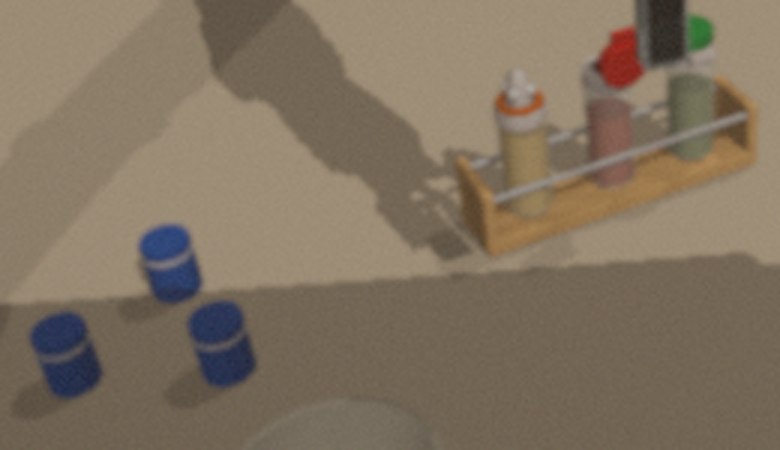

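View pics/si_crop.png

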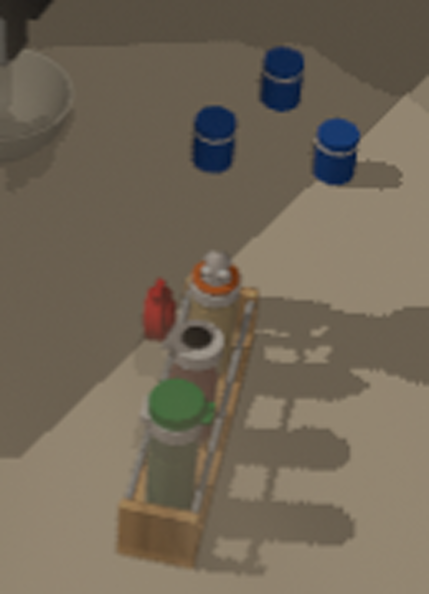

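Run:
```python
from h import *
a,b,w=load('scene0'),load('side0'),load('wrist0')
def bb(s,x0,y0,x1,y1):
    return ((x0+x1)/2,(y0+y1)/2)
# cap whole bbox centre
caps={'A':(bb(a,137.5,266-.5,156,290),bb(b,394.5,185.5,408.5,206)),
'B':(bb(a,153.5,291.5,175,318),bb(b,358.5,181.5,371,202)),'C':(bb(a,101.5,294.5,123,321.5),bb(b,379.5,164.5,392,184))}
for k,(p,q) in caps.items():
    X,e=tri((a,p),(b,q)); print(k,p,q,X.round(4),e,np.hypot(X[0],X[1]).round(3))
im=w['pixels'];cv2.imwrite('pics/wr_crop.png',cv2.resize(im[20:290,0:200,::-1],None,fx=2.2*1.3,fy=2.2,interpolation=cv2.INTER_CUBIC)[:, :])
cv2.imwrite('pics/wr_crop.png',cv2.resize(im[30:290,0:200,::-1],None,fx=2.3,fy=2.3,interpolation=cv2.INTER_CUBIC))
im=a['pixels'];cv2.imwrite('pics/sc2.png',cv2.resize(im[190:260,235:345,::-1],None,fx=7,fy=7,interpolation=cv2.INTER_CUBIC))
im=b['pixels'];cv2.imwrite('pics/si2.png',cv2.resize(im[215:325,325:390,::-1],None,fx=5.4,fy=5.4,interpolation=cv2.INTER_CUBIC))
```

```text
A (146.75, 277.75) (401.5, 195.75) [ 0.5339 -0.252   0.0191] [np.float64(0.9), np.float64(0.9)] 0.59
B (164.25, 304.75) (364.75, 191.75) [ 0.6217 -0.2248  0.0191] [np.float64(0.0), np.float64(0.0)] 0.661
C (112.25, 308.0) (385.75, 174.25) [ 0.5988 -0.3137  0.018 ] [np.float64(0.8), np.float64(0.8)] 0.676
```

View pics/wr_crop.png

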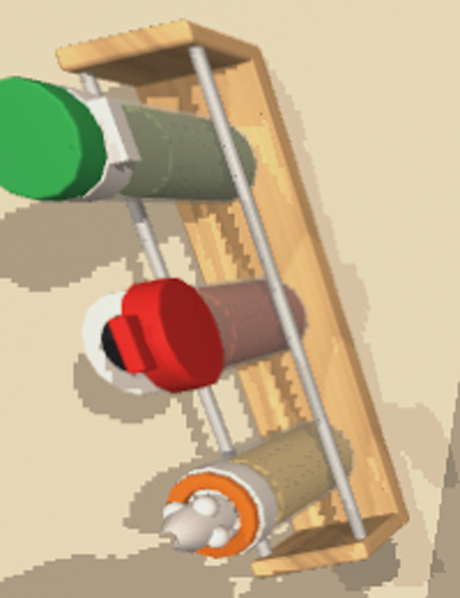

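View pics/sc2.png

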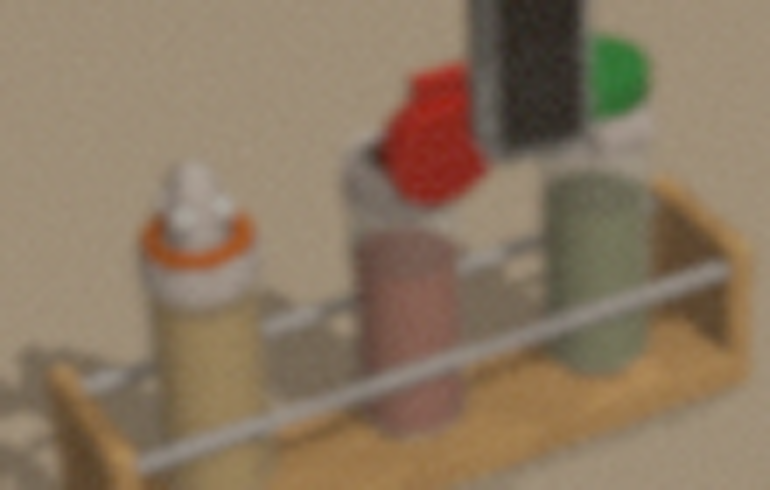

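View pics/si2.png

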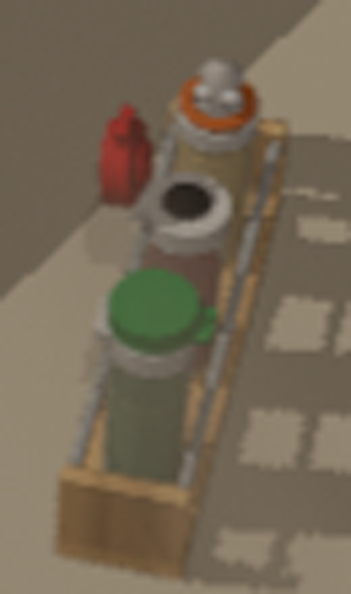

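Run:
```python
from h import *
a,b,w=load('scene0'),load('side0'),load('wrist0')
P=lambda x,y,f,ox,oy:((x+.5)/f+ox-.5,(y+.5)/f+oy-.5)
ta,tb,tw=P(190,168,7,235,190),P(220,64,5.4,325,215),P(172,527,2.3,0,30)
sa,sb,sw=P(198,237,7,235,190),P(217,101,5.4,325,215),P(213,512,2.3,0,30)
mb=P(190,203,5.4,325,215);gb=P(155,305,5.4,325,215)
for n,q in [('tip',(ta,tb,tw)),('seal',(sa,sb,sw))]:
    print(n,[np.round(x,1) for x in q],tri((a,q[0]),(b,q[1]),(w,q[2])),tri((a,q[0]),(b,q[1]))[0])
    z=.118 if n=='tip' else .096
    print([plane(s,p,z).round(4) for s,p in zip((a,b,w),q)])
print('mouth',plane(b,mb,.1).round(4),'green',plane(b,gb,.112).round(4))
```

```text
tip [array([261.7, 213.6]), array([365.3, 226.4]), array([ 74.5, 258.8])] (array([ 0.54198378, -0.02106052,  0.11561801]), [np.float64(1.3), np.float64(1.9), np.float64(1.4)]) [ 0.54289554 -0.02140891  0.1150451 ]
[array([ 0.5459, -0.0231,  0.118 ]), array([ 0.5423, -0.0169,  0.118 ]), array([ 0.5419, -0.0204,  0.118 ])]
seal [array([262.9, 223.4]), array([364.8, 233.3]), array([ 92.3, 252.3])] (array([ 0.54254356, -0.02201321,  0.09436836]), [np.float64(0.3), np.float64(1.9), np.float64(1.9)]) [ 0.543154   -0.02151774  0.09375204]
[array([ 0.5455, -0.0227,  0.096 ]), array([ 0.5427, -0.0183,  0.096 ]), array([ 0.5418, -0.023 ,  0.096 ])]
mouth [0.5302 0.0405 0.1   ] green [0.5186 0.1035 0.112 ]
```

```bash
cat >> h.py <<'E'
PH=np.arctan2(.024,.121)
def Rt(p): return np.array([[np.sin(p),0,np.cos(p)],[-np.cos(p),0,np.sin(p)],[0,-1,0.]])
RX=np.array([np.cos(PH),np.sin(PH),0]);RY=np.array([-np.sin(PH),np.cos(PH),0])
RED=np.array([.5303,.0395,0]);STUD=np.array([.5425,-.0208,0])
def st():
    s=env.get_state(); print('t',round(s['clock'],2),'tcp',s['ee_pos'].round(4),'F',s['force'].round(2),'g',round(s['gripper_width'],3))
E
python3 - <<'E'
from h import *
Z=lambda z:np.array([0,0,z])
R=Rt(PH)
hand.grip(0.0,40)
env.goto(RED+RX*.075+Z(.20),R); st()
shot('wrist','w1')
env.move_l(RED+RX*.075+Z(.126),feed=.2); st()
print(env.move_l(RED-RX*.006+Z(.128),feed=.1,max_force=12)); st()
print(env.move_l(RED-RX*.006+Z(.108),feed=.04,max_force=12)); st()
shot('side','s1');shot('scene','c1')
E
```

```text
t 1.52 tcp [0.6041 0.0543 0.2004] F [1.05 0.24 0.69] g -0.0
t 2.09 tcp [0.605  0.0536 0.1261] F [ 0.75  0.14 -0.3 ] g 0.002
False
t 3.05 tcp [0.5239 0.0382 0.1281] F [-2.45 -1.68  4.18] g 0.001
True
t 3.3 tcp [0.5204 0.0375 0.1243] F [-0.23 -0.13  0.61] g 0.0
```

Run:
```python
from h import *
a=load('s1')['pixels'][190:330,290:430,::-1];b=load('c1')['pixels'][150:270,220:360,::-1]
cv2.imwrite('pics/v1.png',np.hstack([cv2.resize(a,(400,400),interpolation=2),cv2.resize(b,(400,400),interpolation=2)]))
```

```text
(no output)
```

View pics/v1.png

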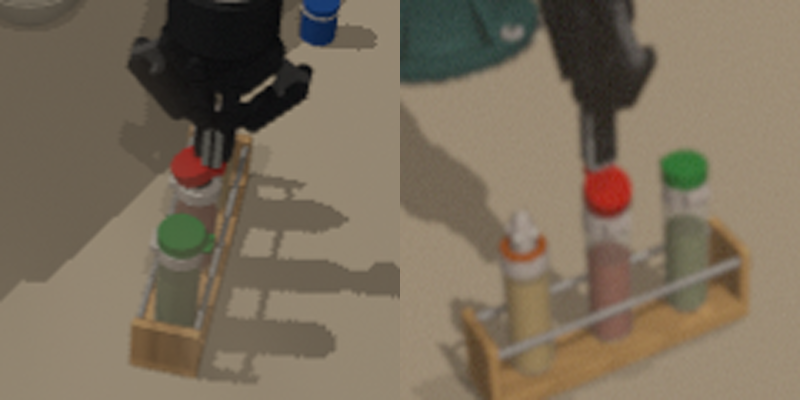

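View pics/w1.png

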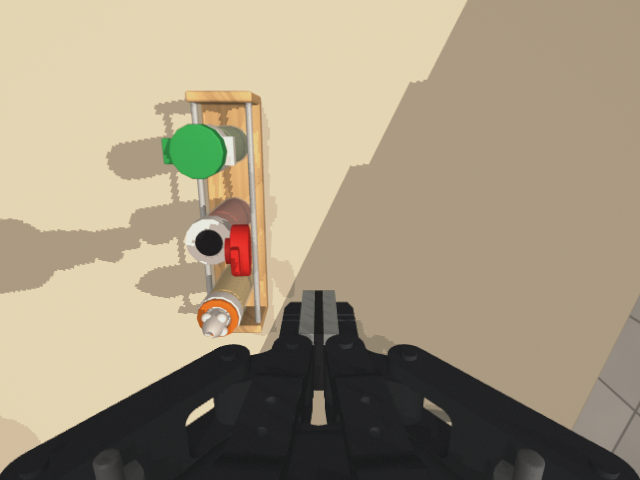

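Run:
```python
from h import *
Z=lambda z:np.array([0,0,z])
print(env.move_l(RED-RX*.008+Z(.1085),feed=.03,max_force=20)); st()
env.wait(.3);st()
shot('side','s2');shot('scene','c2')
w=load('w1')
for n,p,z in [('mouth',(208,241),.1),('seal',(218.5,317),.096),('green',(198,151),.112),('tip',(210,332),.118)]: print(n,plane(w,p,z).round(4))
print(blobs(w,(7,180,150),(16,255,255)),blobs(w,(55,150,50),(75,255,255)))
a=load('s2')['pixels'][190:330,290:430,::-1];b=load('c2')['pixels'][150:270,220:360,::-1]
cv2.imwrite('pics/v2.png',np.hstack([cv2.resize(a,(400,400),interpolation=2),cv2.resize(b,(400,400),interpolation=2)]))
```

```text
True
t 3.89 tcp [0.5217 0.0378 0.1118] F [-1.86  0.56 10.87] g -0.002
t 4.19 tcp [0.5217 0.0378 0.1118] F [-2.27  0.21 10.78] g -0.001
mouth [0.5283 0.0367 0.1   ]
seal [ 0.5415 -0.0233  0.096 ]
green [0.5191 0.0977 0.112 ]
tip [ 0.5412 -0.0228  0.118 ]
[([219.7, 312.0], [197, 300, 41, 34, 465])] [([195.2, 150.8], [162, 125, 64, 53, 2526])]
```

View pics/v2.png

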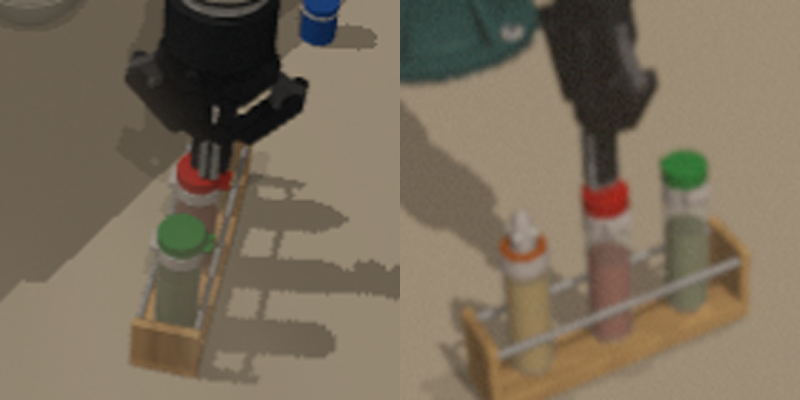

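Run:
```python
from h import *
Z=lambda z:np.array([0,0,z])
R=Rt(PH)
env.move_l(RED-RX*.008+Z(.19),feed=.25)
A=np.array([.5339,-.252,0])
env.goto(A+Z(.11),R); hand.grip(.72,60); st()
shot('wrist','w3');shot('side','s3')
w=load('w3')
for c,s in blobs(w,(105,120,40),(130,255,255),60): print(c,s,plane(w,c,.04).round(4))
print(proj(w,A+Z(.04)))
```

```text
t 6.52 tcp [ 0.5339 -0.252   0.1101] F [0.5  0.07 0.02] g 0.717
[437.4, 219.1] [424, 204, 41, 43, 622] [ 0.5984 -0.2182  0.04  ]
[463.7, 239.7] [437, 215, 54, 51, 2104] [ 0.6178 -0.2275  0.04  ]
[316.0, 225.1] [294, 218, 44, 20, 346] [ 0.528  -0.2359  0.04  ]
[315.3, 254.5] [291, 230, 50, 50, 1970] [ 0.5312 -0.2543  0.04  ]
[378.1, 325.0] [365, 312, 28, 34, 571] [ 0.5809 -0.2943  0.04  ]
[385.8, 358.1] [371, 334, 33, 44, 949] [ 0.5921 -0.3179  0.04  ]
[320.31897274 251.88112536]
```

View pics/w3.png

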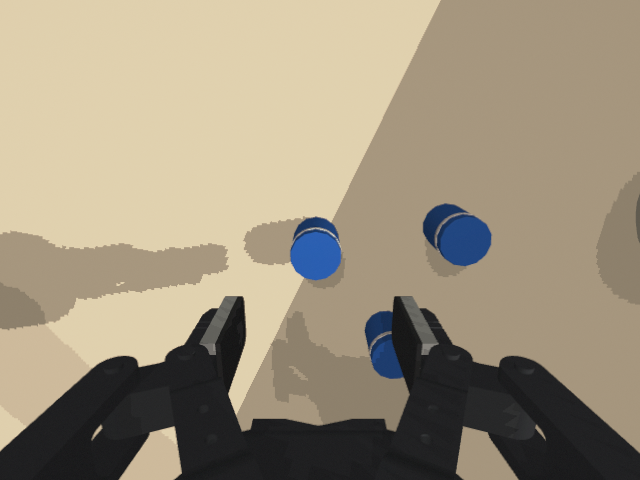

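View pics/s3.png

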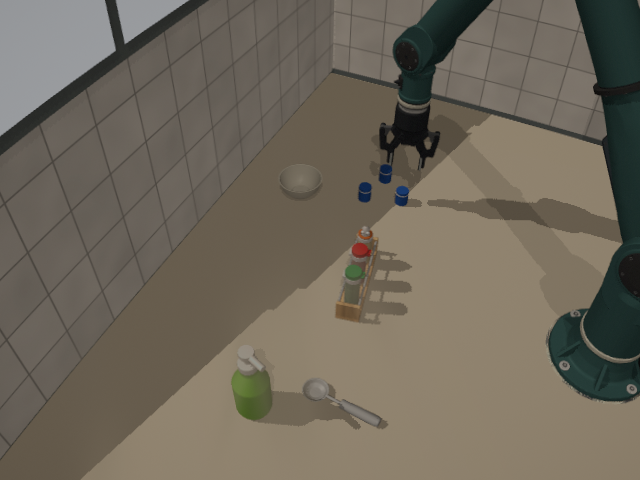

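Run:
```python
from h import *
G=np.array([.532,-.2535,0]);Z=lambda z:np.array([0,0,z])
print(env.move_l(G+Z(.05),feed=.2));print(env.move_l(G+Z(.005),feed=.1,max_force=15));st()
hand.grip(0,70);st();shot('side','s4')
env.move_l(G+Z(.15),feed=.2);st();shot('wrist','w4');shot('side','s5')
w=load('w4')
for c,s in blobs(w,(105,120,40),(130,255,255),60): print(c,s)
a=load('s4')['pixels'][120:240,340:460,::-1];b=load('s5')['pixels'][90:210,340:460,::-1]
cv2.imwrite('pics/v3.png',np.hstack([cv2.resize(a,(400,400),interpolation=2),cv2.resize(b,(400,400),interpolation=2)]))
```

```text
False
False
t 7.67 tcp [ 0.5322 -0.2536  0.0052] F [0.71 0.52 0.08] g 0.719
t 8.05 tcp [ 0.5325 -0.2538  0.0058] F [-0.82  0.54  6.17] g 0.352
t 8.97 tcp [ 0.5311 -0.2531  0.1491] F [-0.47 -0.38 -0.27] g 0.35
[425.4, 206.4] [414, 194, 34, 36, 391]
[447.4, 223.2] [425, 202, 46, 44, 1538]
[318.2, 291.4] [280, 271, 78, 49, 1929]
[385.1, 297.1] [372, 290, 29, 18, 297]
[318.1, 349.5] [274, 306, 89, 87, 6191]
[400.4, 321.2] [390, 307, 19, 31, 275]
```

View pics/v3.png

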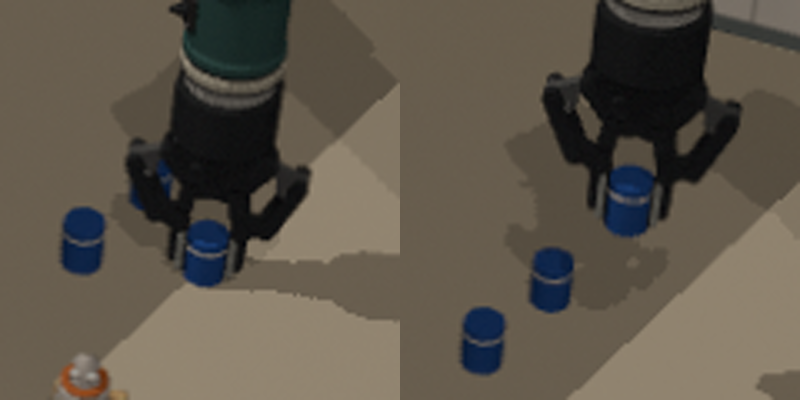

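View pics/w4.png

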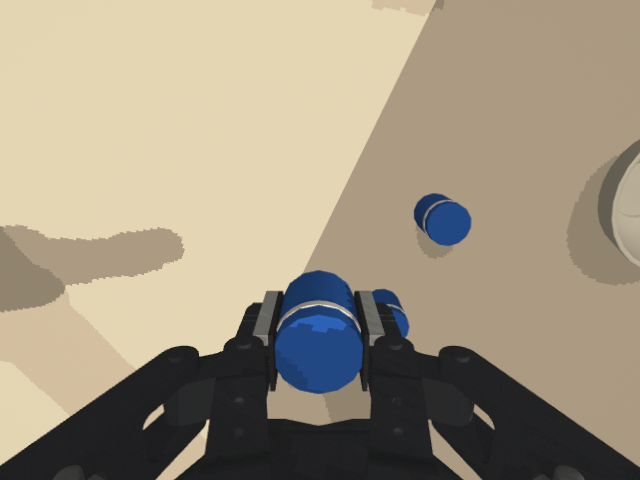

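Run:
```python
from h import *
Z=lambda z:np.array([0,0,z])
w=load('w4');t=np.array([.5311,-.2531,.1491])
p=plane(w,(318.5,349),t[2]+.0345)-t; print('cap rel: x',p@RX,'y',p@RY)
env.goto(STUD-RY*.075+Z(.16),Rt(PH)); env.wait(.3);st();s=shot('wrist','w5')
cv2.imwrite('pics/w5c.png',cv2.resize(s['pixels'][130:330,200:440,::-1],None,fx=3,fy=3,interpolation=2))
print(blobs(s,(7,180,150),(16,255,255)), blobs(s,(0,190,90),(6,255,255)), proj(s,STUD+Z(.096)),proj(s,STUD+Z(.118)))
```

```text
cap rel: x -0.0011291548120972229 y 0.0014883157698501522
t 10.07 tcp [ 0.5568 -0.0961  0.1599] F [ 0.32 -0.56 -0.44] g 0.353
[([315.9, 126.6], [288, 98, 57, 59, 1286])] [([312.4, 11.4], [268, 0, 82, 30, 1648])] [321.27515583 120.37758112] [321.60510738 119.82683092]
```

View pics/w5c.png

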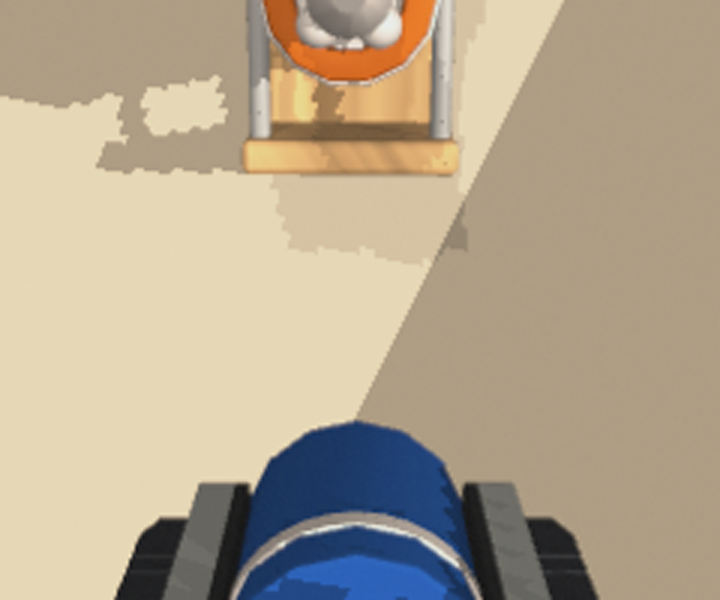

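Run:
```python
from h import *
Z=lambda z:np.array([0,0,z])
w=load('w5');t=np.array([.5568,-.0961,.1599])
s=plane(w,(316.0,127),.096); tip=None
im=w['pixels'][70:180,260:380,::-1];cv2.imwrite('pics/w5d.png',cv2.resize(im,None,fx=5,fy=5,interpolation=2))
p=s-t; print('seal',s.round(4),'rel',p@RX,p@RY)
# cap in this view
for c,st_ in blobs(w,(105,120,40),(130,255,255),60): print(c,st_)
```

```text
seal [ 0.5404 -0.0247  0.096 ] rel -0.0022164347960101694 0.07325895331380429
[318.1, 291.5] [279, 271, 80, 50, 1925]
[320.9, 352.5] [274, 306, 97, 98, 6675]
[317.7, 421.9] [307, 419, 23, 7, 104]
```

View pics/w5d.png

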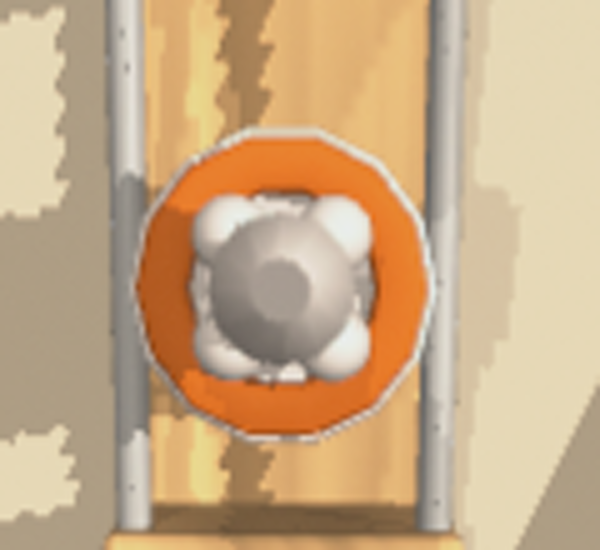

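Run:
```python
from h import *
T=np.array([.5420,-.0237,.16])
env.move_l(T,feed=.12); T2=T.copy();T2[2]=.133
env.move_l(T2,feed=.08); env.wait(.3); st()
s=shot('side','s6');c=shot('scene','c6')
a=s['pixels'][180:280,320:420,::-1];b=c['pixels'][150:250,210:310,::-1]
cv2.imwrite('pics/v4.png',np.hstack([cv2.resize(a,(400,400),interpolation=2),cv2.resize(b,(400,400),interpolation=2)]))
for q in (s,c):
  for k in blobs(q,(105,120,40),(130,255,255),20): print(k)
```

```text
t 11.65 tcp [ 0.5423 -0.0237  0.1334] F [-0.31  0.55 -0.52] g 0.352
([364.6, 198.9], [360, 197, 10, 5, 43])
([366.6, 209.1], [359, 204, 16, 12, 145])
([365.4, 221.0], [359, 215, 14, 12, 125])
([163.6, 312.0], [158, 308, 14, 9, 83])
([112.4, 315.6], [106, 311, 15, 10, 91])
```

View pics/v4.png

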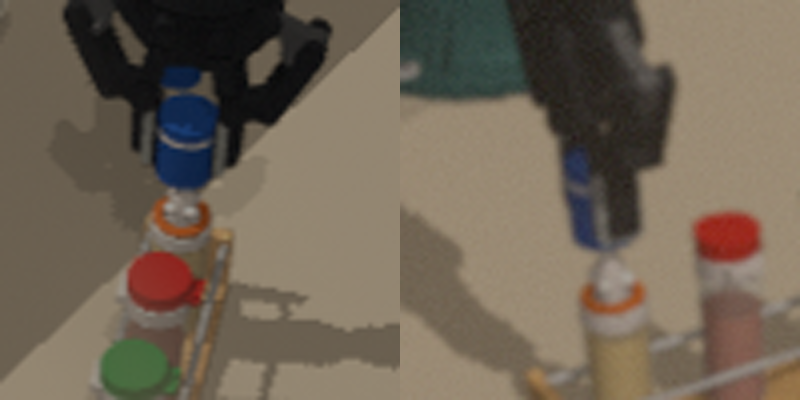

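Run:
```python
from h import *
T=np.array([.5420,-.0237,.113])
print(env.move_l(T,feed=.04,max_force=8)); env.wait(.2);st()
s=shot('side','s7');c=shot('scene','c7')
a=s['pixels'][180:280,320:420,::-1];b=c['pixels'][150:250,210:310,::-1]
cv2.imwrite('pics/v5.png',np.hstack([cv2.resize(a,(400,400),interpolation=2),cv2.resize(b,(400,400),interpolation=2)]))
```

```text
False
t 12.6 tcp [ 0.5421 -0.0237  0.1132] F [ 0.5  -0.45  0.11] g 0.351
```

View pics/v5.png

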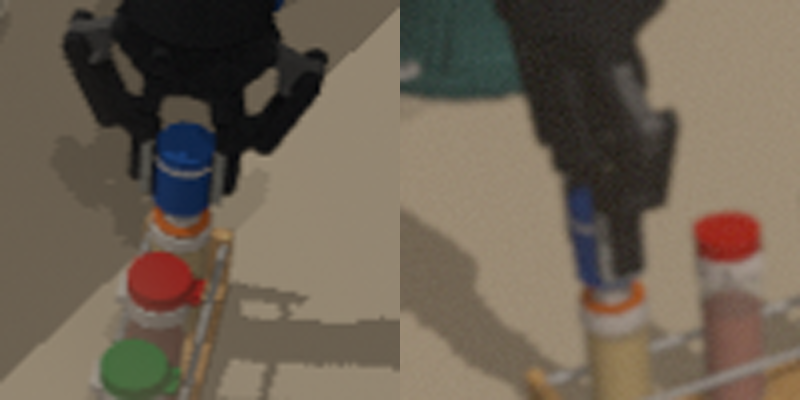

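Run:
```python
from h import *
z=.113
while z>.094:
    z-=.0012
    env.move_l(np.array([.5420,-.0237,z]),feed=.02,max_force=25); s=env.get_state(); f=s['force']
    print(round(z,4),s['ee_pos'].round(4),f.round(1),round(s['clock'],2))
    if s['ee_pos'][2]<.1025 and f[2]>8: break
    if f[2]>20 or abs(f[0])>10 or abs(f[1])>10: print('STOP');break
env.wait(.3);st()
```

```text
0.1118 [ 0.5419 -0.0235  0.1119] [-0.   0.7  1.6] 12.95
0.1106 [ 0.5419 -0.0235  0.1109] [-1.7  1.1  5.4] 13.2
0.1094 [ 0.5419 -0.0235  0.1098] [-1.8  1.6  6. ] 13.45
0.1082 [ 0.5419 -0.0234  0.1084] [-1.8  1.5  4.4] 13.7
0.107 [ 0.5416 -0.0234  0.1065] [-0.3  1.  -1.3] 13.95
0.1058 [ 0.5414 -0.0236  0.1047] [ 1.   1.3 -9.3] 14.2
0.1046 [ 0.5412 -0.0236  0.1037] [ 0.2  0.6 -9.9] 14.45
0.1034 [ 0.5415 -0.0237  0.1031] [  0.1   1.5 -10.9] 14.7
0.1022 [ 0.5419 -0.0239  0.1024] [-1.   0.9 -5.6] 14.95
0.101 [ 0.5425 -0.024   0.1016] [-0.7  0.4 -0.2] 15.2
0.0998 [ 0.5426 -0.0239  0.1004] [-2.9  0.3  3.8] 15.45
0.0986 [ 0.5425 -0.024   0.0993] [-2.6 -0.3  6.2] 15.7
0.0974 [ 0.5425 -0.0239  0.0983] [-2.9  0.2  8.3] 15.95
t 16.25 tcp [ 0.5426 -0.0239  0.0984] F [-3.58  0.69  7.74] g 0.354
```

Run:
```python
from h import *
for z in (.0964,.0954):
    env.move_l(np.array([.5420,-.0237,z]),feed=.02,max_force=25); env.wait(.3); st()
    if env.get_state()['force'][2]>9.3: break
s=shot('side','s8');c=shot('scene','c8');w=shot('wrist','w8')
a=s['pixels'][180:280,320:420,::-1];b=c['pixels'][150:250,210:310,::-1]
cv2.imwrite('pics/v6.png',np.hstack([cv2.resize(a,(400,400),interpolation=2),cv2.resize(b,(400,400),interpolation=2)]))
env.wait(.5);st()
```

```text
t 16.8 tcp [ 0.5425 -0.0239  0.0978] F [-3.99  0.92 12.07] g 0.349
t 17.45 tcp [ 0.5425 -0.0239  0.0978] F [-3.35  0.68 12.47] g 0.346
```

View pics/v6.png

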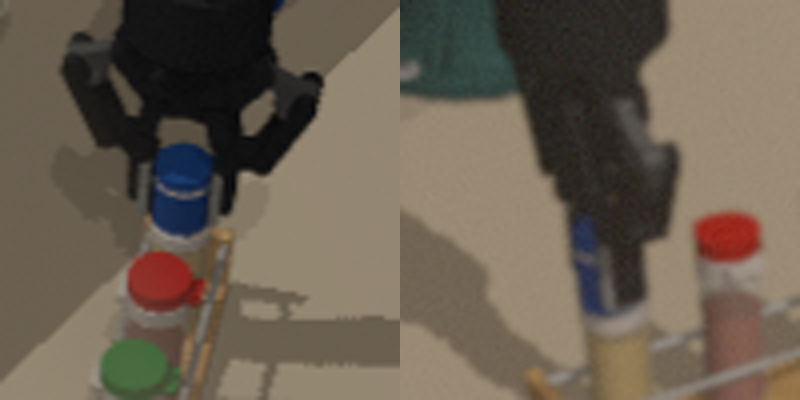

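View pics/w8.png

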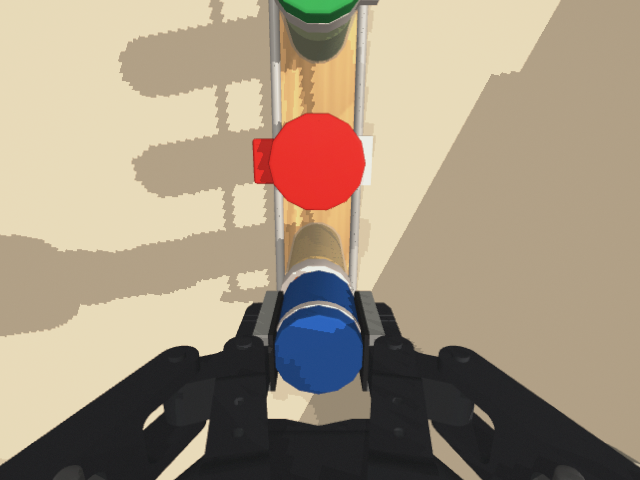

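Run:
```python
from h import *
st(); env.close_job(); st()
```

```text
t 17.45 tcp [ 0.5425 -0.0239  0.0978] F [-3.35  0.68 12.47] g 0.346
the job is handed in; nothing more can be done
the job is handed in; nothing more can be done
```

The job is handed in at 17.5 s on the robot's clock. The red lid is shut, and the blue cap is clicked on and still held down. I got no verdict back.

- **Red lid:** I swept it over and pressed it shut. The fingertips stopped at 0.112 m, the height of a shut lid, with about 11 N on them. The later pictures show it flat. The first press stopped early, with the lid still slightly open, so I pressed a second time.
- **Cap choice:** I took the blue cap nearest the base, 0.59 m away. The two look-alikes were at 0.66 and 0.68 m.
- **Click:** The force rose to about 6 N, then swung to about -11 N as the catch pulled the cap down. It rose again as the cap met the seal.
- **Final push:** The last reading was a steady 12.5 N down, a little above the 10 N asked for. The rim was about 80 mm above the tube's origin, worked out from the gripper's height at the grasp, so the seal is squeezed almost fully. There was also a sideways force of about 3.5 N. The cap looked straight in the last pictures and had not slipped in the grip.
- **Disagreement:** The wrist camera and the two fixed cameras differed by 2 to 4 mm on the stud and the cap. I took a position between them and checked it in the side and scene views with the cap just above the stud, before pushing.
- **The rest:** The green lid stayed shut. My moves stayed clear of the soap, bowl and spoon, but I did not measure them again at the end.

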